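# Tip the rod offcuts into the sprung-flap offcut box

## Robot

A 6-joint arm with a two-finger parallel gripper is mounted at the origin on the work surface. World frame = base frame: x ahead of the robot, y to its left, z up, the work surface at z = 0. Lengths are in m, angles in rad, forces in N, time in s.
With the tool pointing down it reaches from about 0.3 to 0.775 m from the base axis. Payload 14.6 kg.
Tool frame: the origin (TCP) lies midway between the tips of the shut fingers; the grasp point (between the pads) lies 19 mm behind it; z points along the fingers, y is the line along which they close (so a half turn about z gives the same grasp; the last joint's range is limited). The gripper opens to 85 mm and grips with 20 to 120 N. Pads are 22 mm wide; open, the fingers measure 114 mm over their backs; the gripper's body (76 mm by 85 mm) begins 54 mm behind the grasp point. The pads swing forward as they close: fully open they stand 13 mm farther back than shut.
Start: joints at [-1.196, 0.3, 1.521, -0, 1.321, -0.067], TCP at [0.235, -0.497, 0.231] pointing down, gripper open.
Joint ranges: [-3.03, 3.03], [-0.79, 2.21], [0.23, 2.52], [-1.04, 4.18], [0, 3.07], [-2.55, 2.55]. Speed limits (rad/s): [2.22, 2.22, 2.57, 3.14, 3.14, 3.14].

## Interface

Orientations are given as a rotation vector (axis times angle).
In Python, from cell import manip gives the robot as it stands.
- The arm moves only by the shell command python3 -m jog 'ROWS' [FORCE]. ROWS is JSON, one flat list of numbers, 7 for each row, row after row: the shift along the world's x, y, z in cm, then the turn, a rotation vector about the world's x, y, z in degrees, then the opening, from 0 (shut) to 1 (fully open). A call has 1 to 5 rows; each row shifts and turns the commanded pose from where the row before left it; what a row does not reach is not made up. A row lasts 1/12 s, in which the tool goes at most 41.7 mm and 7.16 degrees, less where a joint would pass 70% of its speed; a pose out of reach is approached as far as the arm can. A call is refused whole if a number of a shift passes 4.17 or a number of a turn 7.16, either way. A call with a gripper value outside its range is refused whole. The fingers move at their own pace and stop on an object; FORCE is the grip in N (left out, the last holds). Time passes only in rows, so rows that do not move let the fingers close. It gives the time, the measured TCP pose, the force, the opening and the grip force at its end, in the units of the state.
- manip.observe(): the state, without advancing time (a new reading comes with each control period).
- manip.capture(name): name is "scene" or "top"; returns the picture (420x560x3 uint8, red, green, blue); there is no depth.
- manip.camera_model(name): a dict with "mtx" (3x3 intrinsics, pixels), "xyz" and "attitude" of the camera in the world. Camera axes: x right, y up, looking along -z (the intrinsics and any distortion apply to the point x, -y, -z); pixel columns grow to the right and rows downward; lengths in m; the calibration is good to about 2 mm. A picture is of the moment at which its call begins. camera_model takes no time and is no camera call.
- manip.close_job(): hands the job in; it is judged then, once.
The state is a dict: "clock": time; "joints": joint angles; "dq": joint speeds; "tau": joint torques, N m; "position": TCP position; "ee_rot": TCP orientation; "wrist_force": force on the tool from outside, world axes, zero at the start; "ft_torque": the same for the moment, N m; "width": opening from 0.0 (shut) to 1.0 (fully open); "finger_force": force on a finger pad.
Only numpy, scipy, OpenCV 4.12 (cv2) and the standard library are available. Lean on these libraries where they do the work, as an engineer would, in place of code of your own. Each camera call takes 0.05 s, during which the arm holds its last target. There are 200 camera calls.

## Task

Pick up the small aluminium scoop from the cutting mat and empty its four brass rod offcuts into the wooden offcut box: push the box's sprung flap down with the turned-down nose of the scoop itself, not with the gripper, and keep it held open with the scoop until all four rods have dropped inside. Then take the scoop out so that the flap springs shut, and stand the empty scoop level on the cutting mat again, without knocking the sanding block, paint pot or mitre box.

Things in the scene. Friction and masses are not known exactly. Their poses are not given: they have to be found in the camera images.
- scoop: loose aluminium scoop, open top and front, 0.13-0.21 kg, 122 x 40 mm. Origin: centre line, underside, where flat floor meets nose ramp; +x out of the nose, z up. Floor 3 thick, flat x=-66..0, then rising 14 deg; side walls 2 thick, tops 37 above underside (23 above the ramp's underside). Level, rods stay on the flat; they roll out with the nose well over 14 deg down; 50 deg empties it
- scoop_grip (a point): grip centre of the handle, an upright flat tab that is the scoop's back wall: 8 mm thick along the scoop's x, 40 mm wide along its y, top 92 mm above the underside. Point at x=-62, z=74 mm in the scoop's frame (18 mm below the tab's top). Axes as the scoop's
- scoop_nose (a point): middle of the bottom edge of the scoop's nose lip: at the nose the floor sheet is turned straight down, square to the ramp, into a lip 2 mm thick, 40 mm wide that hangs 11 mm below the ramp's underside (its bottom edge pushes the flap). Point at x=56, z=2.6 mm in the scoop's frame. Axes as the scoop's
- rod0_center (a point): loose brass rod offcut, a plain cylinder 12 mm in diameter, 26 mm long, 18 to 35 g; the point is its centre. All four are alike and start lying side by side across the scoop's flat floor; they roll freely
- rod1_center (a point): loose brass rod offcut, a plain cylinder 12 mm in diameter, 26 mm long, 18 to 35 g; the point is its centre. All four are alike and start lying side by side across the scoop's flat floor; they roll freely
- rod2_center (a point): loose brass rod offcut, a plain cylinder 12 mm in diameter, 26 mm long, 18 to 35 g; the point is its centre. All four are alike and start lying side by side across the scoop's flat floor; they roll freely
- rod3_center (a point): loose brass rod offcut, a plain cylinder 12 mm in diameter, 26 mm long, 18 to 35 g; the point is its centre. All four are alike and start lying side by side across the scoop's flat floor; they roll freely
- bin: light wooden offcut box fixed to the bench, 140 (x) x 110 (y) x 90 mm high, walls 6 mm, top board 5 mm. Origin: centre of underside, z up. Mouth: rectangular opening in the top, x=-50..30, y=-27..27 mm in the box's frame; the inside goes on 34 mm beyond it at +x under the top board. The scoop goes in over the mouth's -x edge, nose pointing along the box's +x
- bin_mouth (a point): centre of the mouth, in the plane of the box's top, 90 mm above the bench. Axes as the box's
- flap (a joint): angle of the steel flap closing the mouth from below, 85 long, 62 wide, 2 mm thick, upper face 5.5 mm below the box's top. 0 = shut, level; grows as it swings down inside, stop at 1.1 rad. Hinge along the mouth's -x edge (box x=-52, z=83.5 mm; thin steel leaf on top there), free edge at +x. Spring shuts it: 0.10 N m plus 0.06 per rad, so 2 to 4 N at its middle pushes it down; one rod cannot
- mat: cutting mat fixed on the bench, 300 mm along x, 340 mm along y, 3 mm thick; origin at the centre of its underside
- sanding_block: bystander: grey sanding block 100 x 60 x 28 mm, loose; origin at the centre of its underside
- paint_pot: bystander: small paint pot, 42 mm across, 55 mm high, loose; origin at the centre of its underside
- mitre_box: bystander: aluminium U-shaped mitre box 160 mm (along its x) x 52 x 38 mm, loose; origin at the centre of its underside
Things that resemble listed ones, but are neither listed nor needed, are in the scene too. Leave any blue look-alike of the scoop alone.

How it is judged:
By the outcome, as a careful person would: the job done as asked, in the order asked, and still so for the second after the job is handed in, with the robot touching nothing.
It also fails if it takes over 54 s, if anything falls off the work surface, if the arm or the gripper's body presses on something with over 40 N, if the wrist force passes 120 N, or if a joint passes its speed limit or range.

## Working session

There is one attempt and no reset: what is moved stays moved. The work goes in short steps, Python scripts to look and compute and a shell command to move; the robot and the scene stay as the last step left them, time stands still between calls to the robot, and variables do not carry over. Pictures are saved under pics/ and viewed, at most 10 in all, crops included, and the job is handed in when it is done.

```bash
mkdir -p pics; ls; python3 - <<'E'
from cell import manip
import cv2
for n in("scene","top"):
    im=manip.capture(n); cv2.imwrite(f"pics/{n}0.png",im[:,:,::-1]); m=manip.camera_model(n); print(n,m)
print(manip.observe())
E
```

```text
pics
scene {'mtx': array([[443.80616467,   0.        , 281.10467862],
       [  0.        , 443.80616467, 214.29258688],
       [  0.        ,   0.        ,   1.        ]]), 'xyz': array([ 1.29892074, -0.80578901,  0.7807198 ]), 'attitude': array([0.9565188 , 0.39712932, 0.6875792 ])}
top {'mtx': array([[543.93282349,   0.        , 286.23064482],
       [  0.        , 543.93282349, 211.14688866],
       [  0.        ,   0.        ,   1.        ]]), 'xyz': array([ 0.42318893, -0.02446993,  1.38139591]), 'attitude': array([ 0.07827134, -0.08701027, -1.59741359])}
{'clock': 0.1, 'joints': array([-1.19563775e+00,  3.00394058e-01,  1.52153448e+00, -1.61438986e-05,
        1.32070523e+00, -6.65806533e-02]), 'dq': array([ 7.05437688e-05, -1.56278849e-03, -2.09337477e-03, -2.10363838e-03,
        4.96089339e-04, -8.80491207e-04]), 'tau': array([ 1.88521401e-03, -5.44381607e+01, -3.62370908e+01, -4.15692432e-05,
        3.04836220e-03,  2.08904561e-05]), 'position': array([ 0.23505557, -0.49700107,  0.23078329]), 'ee_rot': array([-3.06427210e+00, -6.88035728e-01,  2.75505414e-04]), 'wrist_force': array([-0.38972858, -0.06464147,  1.01201858]), 'ft_torque': array([-0.02192944, -0.02026793, -0.02940187]), 'finger_force': 0.0, 'width': 1.0053019278387025}
```

View pics/top0.png

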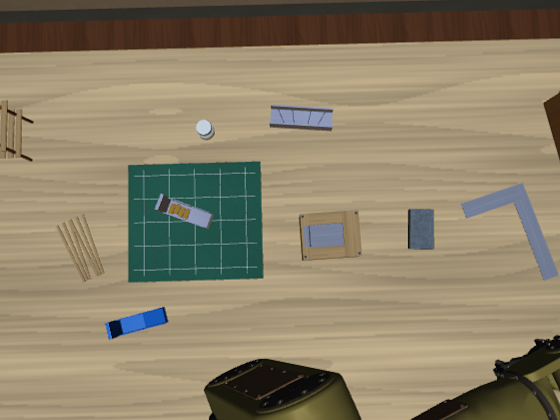

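View pics/scene0.png

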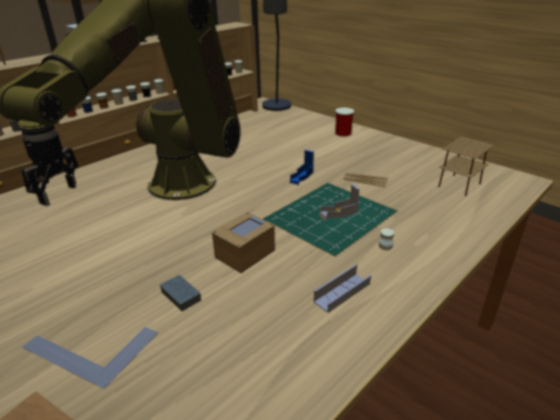

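Top view: the candidates are the grey scoop with brass rods on the mat at (184,211), handle at left (163,203), and the blue look-alike at (137,323). The grey one fits, since it is aluminium, on the mat and holds four rods. The box is at (330,235), its mouth nearer the left edge, so box +x points image-right. I'll confirm in one enlarged crop.

```bash
cat > h.py <<'E'
import numpy as np, cv2
from cell import manip
from scipy.spatial.transform import Rotation as R
def ray(cam,uv):
    m=manip.camera_model(cam); K=m["mtx"]
    d=np.linalg.inv(K)@[uv[0],uv[1],1]; d=R.from_rotvec(m["attitude"]).apply([d[0],-d[1],-d[2]])
    return m["xyz"],d
def onz(cam,uv,z):
    o,d=ray(cam,uv); return o+d*(z-o[2])/d[2]
def proj(cam,p):
    m=manip.camera_model(cam); q=R.from_rotvec(m["attitude"]).inv().apply(np.array(p)-m["xyz"])
    q=m["mtx"]@[q[0],-q[1],-q[2]]; return q[:2]/q[2]
def state():
    s=manip.observe(); r=R.from_rotvec(s["ee_rot"]).as_matrix(); print("t",round(s["clock"],2),"p",s["position"].round(4),"z",r[:,2].round(3),"y",r[:,1].round(3),"w",s["width"],"F",s["wrist_force"].round(1),"ff",s["finger_force"])
E
python3 - <<'E'
from h import *
im=cv2.imread("pics/top0.png")
a=cv2.resize(im[185:240,145:225],(800,550),interpolation=cv2.INTER_CUBIC)
cv2.imwrite("pics/c1.png",a)
a=cv2.resize(im[205:265,295:365],(700,600),interpolation=cv2.INTER_CUBIC)
cv2.imwrite("pics/c2.png",a)
state()
E
```

```text
t 0.1 p [ 0.2351 -0.497   0.2308] z [-0.     0.001 -1.   ] y [ 0.428 -0.904 -0.001] w 1.0053019278387025 F [-0.4 -0.1  1. ] ff 0.0
```

View pics/c1.png

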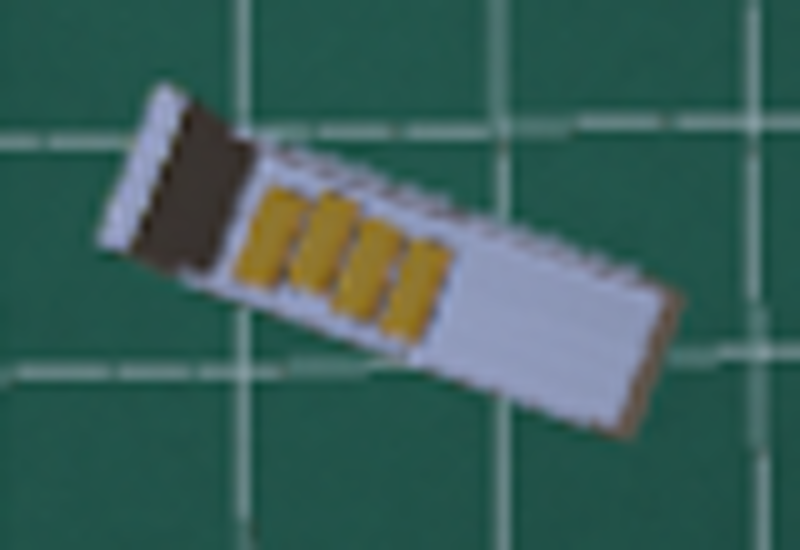

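View pics/c2.png

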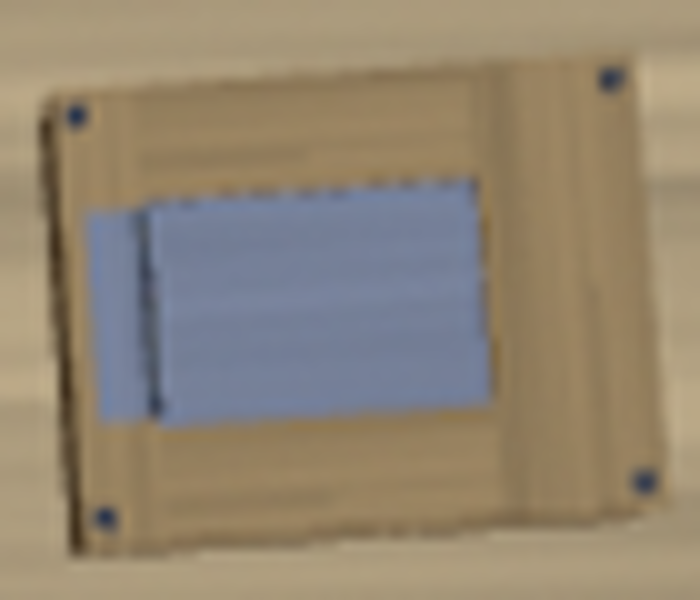

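The crop confirms the aluminium scoop with four rods: tab top at crop (145,168), nose lip bottom at (658,369). The box crop shows the hinge leaf at left and the four top corners, so box +x points image-right.

```bash
python3 - <<'E'
from h import *
C=lambda x,y,ox,oy:(ox+(x+.5)/10-.5,oy+(y+.5)/10-.5)
g=onz("top",C(145,168,145,185),.095); n=onz("top",C(658,369,145,185),.0056)
t=[onz("top",C(*p,145,185),.095) for p in[(163,85),(190,100),(130,250),(98,240)]]
print("tab",g.round(4),"nose",n.round(4),"len",np.hypot(*(n-g)[:2]),"head",np.degrees(np.arctan2(*(n-g)[[1,0]])))
print("tabwidth",np.linalg.norm(t[1]-t[2]),np.linalg.norm(t[0]-t[3]), "dir",np.degrees(np.arctan2(*(t[0]-t[3])[[1,0]]))-90,np.degrees(np.arctan2(*(t[1]-t[2])[[1,0]]))-90)
b=[onz("top",C(*p,295,205),.09) for p in[(45,95),(632,55),(665,515),(75,553)]]
print(np.round(b,4),"sides",[np.linalg.norm(b[i]-b[(i+1)%4]).round(4) for i in range(4)])
c=np.mean(b,0);ux=(b[1]+b[2]-b[0]-b[3])[:2];print("box c",c.round(4),"head",np.degrees(np.arctan2(ux[1],ux[0])))
u=ux/np.hypot(*ux);print("mouth c",c[:2]-.01*u)
print("mouth R edge mid",onz("top",C(482,291,295,205),.09), "exp",c[:2]+.03*u)
for nme,p,z in(("sand",(421,229),.028),("pot",(205,129),.055),("mitre",(302,118),.02)):print(nme,onz("top",p,z).round(3))
im=cv2.imread("pics/top0.png")
# mat
mk=cv2.inRange(im,(50,60,0),(110,110,60));ys,xs=np.nonzero(mk);print("mat",[onz("top",p,.003).round(3)[:2] for p in((128,165),(260,162),(263,278),(130,282))])
E
```

```text
tab [0.5903 0.2684 0.095 ] nose [0.5469 0.159  0.0056] len 0.11770092341158826 head -111.63732903751182
tabwidth 0.03838198861961782 0.039925730798235796 dir -112.98495984658604 -112.05925669647335
[[ 0.5511 -0.0639  0.09  ]
 [ 0.5568 -0.2044  0.09  ]
 [ 0.4471 -0.2076  0.09  ]
 [ 0.4421 -0.0677  0.09  ]] sides [np.float64(0.1406), np.float64(0.1097), np.float64(0.14), np.float64(0.1091)]
box c [ 0.4993 -0.1359  0.09  ] head -87.82251482514835
mouth c [ 0.49889809 -0.12593633]
mouth R edge mid [ 0.50138988 -0.16639011  0.09      ] exp [ 0.50041789 -0.16590744]
sand [ 0.511 -0.369  0.028]
pot [0.774 0.163 0.055]
mitre [ 0.805 -0.081  0.02 ]
mat [array([0.699, 0.369]), array([0.697, 0.03 ]), array([0.401, 0.029]), array([0.4  , 0.363])]
```

Measurements agree with the given sizes: lip-to-grip 117.7 mm against 118, box 140 x 110. Scoop grip is at (0.590, 0.268), heading -112°; box heading is -88°, mouth centre (0.499, -0.126). I move above the tab, turning tool y to heading 68°, and check joint feasibility of the pour.

```bash

python3 -m jog '[1.6,3.45,-0.2,0,0,6, 1, 1.6,3.45,-0.2,0,0,6,1, 1.6,3.45,-0.2,0,0,6,1, 1.6,3.45,-0.2,0,0,6,1, 1.6,3.45,-0.2,0,0,6,1]' 40
python3 -m jog '[1.6,3.45,-0.2,0,0,6, 1, 1.6,3.45,-0.2,0,0,6,1, 1.6,3.45,-0.2,0,0,6,1, 1.6,3.45,-0.2,0,0,6,1, 1.6,3.45,-0.2,0,0,6,1]' >/dev/null
python3 -m jog '[1.6,3.45,-0.2,0,0,6, 1, 1.6,3.45,-0.2,0,0,6,1, 1.6,3.45,-0.2,0,0,6,1, 1.6,3.45,-0.2,0,0,6,1, 1.6,3.45,-0.2,0,0,6,1]' >/dev/null
python3 -m jog '[1.6,3.45,-0.2,0,0,6, 1, 1.6,3.45,-0.2,0,0,6,1, 1.6,3.45,-0.2,0,0,6,1, 1.6,3.45,-0.2,0,0,6,1, 1.6,3.45,-0.2,0,0,6,1]'
python3 - <<'E'
from h import *
state(); s=manip.observe(); j=s["joints"]; print(j.round(3))
M=R.from_rotvec(s["ee_rot"])
def fk(j,sg): return R.from_euler('ZYZYZ',[j[0],j[1]+j[2],sg*j[3],j[4],j[5]])
T=fk(j,1).inv()*M; print("tooloffset",T.as_rotvec())
for tilt in(0,30,50):
  # scoop axes -> box: x heading -88 pitched; tool y=-x scoop, z=-z scoop
  S=R.from_euler('ZY',[-88,tilt],degrees=True).as_matrix()
  y=-S[:,0];z=-S[:,2];G=R.from_matrix(np.c_[np.cross(y,z),y,z])*T.inv()
  for J1 in(-.2,0):
   for a in(1.7,2.1):
    e=(R.from_euler('ZY',[J1,a]).inv()*G).as_euler('ZYZ'); print(tilt,J1,a,e.round(2))
E
```

```text
clock: 0.52
position: [0.3153, -0.3229, 0.2209]
ee_rot: [-2.779, -1.465, 0.0]
wrist_force: [1.0, -0.4, -0.4]
width: 0.996
finger_force: 0.0
clock: 1.77
position: [0.5554, 0.1948, 0.1908]
ee_rot: [-0.928, -3.001, 0.001]
wrist_force: [0.8, -0.2, 0.0]
width: 0.999
finger_force: 0.0
t 1.77 p [0.5554 0.1948 0.1908] z [-0.001 -0.    -1.   ] y [ 0.565  0.825 -0.   ] w 0.9987303300605057 F [ 0.8 -0.2  0. ] ff 0.0
[ 0.275  0.42   1.455 -0.     1.267 -0.696]Traceback (most recent call last):
  File "<stdin>", line 5, in <module>
  File "<stdin>", line 4, in fk
  File "scipy/spatial/transform/_rotation.pyx", line 1413, in scipy.spatial.transform._rotation.Rotation.from_euler
ValueError: Expected axis specification to be a non-empty string of upto 3 characters, got ZYZYZ
```

```bash

python3 -m jog '[1.2,2.5,-1,0,0,6.2,1, 1.2,2.5,-1,0,0,6.2,1, 1.07,2.36,-2,0,0,0,1, 0,0,0,0,0,0,1]' >/dev/null
sed -i '$a def fk(j,sg): return R.from_euler("ZYZ",[j[0],j[1]+j[2],sg*j[3]])*R.from_euler("YZ",[j[4],j[5]])' h.py
python3 - <<'E'
from h import *
cv2.imwrite("pics/t1.png",manip.capture("top")[:,:,::-1])
state(); s=manip.observe(); j=s["joints"]; print(j.round(3))
M=R.from_rotvec(s["ee_rot"])
T=fk(j,1).inv()*M; print("tooloffset",T.as_rotvec())
for tilt in(0,30,50):
  S=R.from_euler('ZY',[-88,tilt],degrees=True).as_matrix()
  y=-S[:,0];z=-S[:,2];G=R.from_matrix(np.c_[np.cross(y,z),y,z])*T.inv()
  for J1 in(-.2,0):
   for a in(1.7,2.1):
    e=(R.from_euler('ZY',[J1,a]).inv()*G).as_euler('ZYZ'); print(tilt,J1,a,e.round(2))
E
```

```text
t 2.15 p [0.589  0.2678 0.1479] z [-0.005 -0.002 -1.   ] y [ 0.377  0.926 -0.003] w 0.999023114770617 F [ 0.3 -0.6  0.6] ff 0.0
[ 0.37   0.59   1.305  0.     1.252 -0.814]
tooloffset [-6.45475767e-17 -1.86176406e-16  1.57079633e+00]
0 -0.2 1.7 [ 0.    1.44 -1.81]
0 -0.2 2.1 [-0.    1.04 -1.81]
0 0 1.7 [ 0.    1.44 -1.61]
0 0 2.1 [ 0.    1.04 -1.61]
30 -0.2 1.7 [ 0.51  1.57 -1.84]
30 -0.2 2.1 [ 0.54  1.23 -2.04]
30 0 1.7 [ 0.53  1.48 -1.67]
30 0 2.1 [ 0.58  1.13 -1.88]
50 -0.2 1.7 [ 0.85  1.66 -1.82]
50 -0.2 2.1 [ 0.86  1.4  -2.12]
50 0 1.7 [ 0.87  1.51 -1.69]
50 0 2.1 [ 0.93  1.26 -2.01]
```

```bash

python3 -m jog '[0.05,0.03,-3,0,0,0,1, 0.05,0.03,-3,0,0,0,1, 0,0,-3,0,0,0,1, 0,0,0,0,0,0,1, 0,0,0,0,0,0,0.5]' 90
python3 -m jog '[0,0,0,0,0,0,0.2, 0,0,0,0,0,0,0.05, 0,0,0,0,0,0,0, 0,0,0,0,0,0,0, 0,0,0,0,0,0,0]' 90
python3 -m jog '[0,0,0,0,0,0,0, 0,0,0,0,0,0,0, 0,0,0,0,0,0,0]' 90
python3 -c "
from h import *
state()"
```

```text
clock: 2.57
position: [0.5905, 0.2663, 0.0613]
ee_rot: [-0.608, -3.081, 0.002]
wrist_force: [0.8, -0.2, 1.6]
width: 0.88
finger_force: 0.0
clock: 2.98
position: [0.5911, 0.2671, 0.0622]
ee_rot: [0.607, 3.081, 0.001]
wrist_force: [1.7, 4.9, 3.5]
width: 0.145
finger_force: 2.6
clock: 3.23
position: [0.591, 0.2672, 0.0616]
ee_rot: [0.607, 3.082, 0.001]
wrist_force: [0.4, 2.5, 2.6]
width: 0.077
finger_force: 88.5
t 3.23 p [0.591  0.2672 0.0616] z [ 0.001  0.    -1.   ] y [0.379 0.925 0.001] w 0.07658095231613293 F [0.4 2.5 2.6] ff 88.45089912414551
```

Gripped (width 0.077, 88 N). I work out the TCP targets for the pour schedule, then lift.

```bash
cat >> h.py <<'E'
BC=np.array([.4993,-.1359]); BH=-87.8
TN=np.array([-118,0,56.])/1000   # nose->TCP in scoop frame
def pose(th,nx,nz,ny=0):
    B=R.from_euler('Z',BH,degrees=True); S=B*R.from_euler('Y',th,degrees=True)
    p=np.r_[BC,0]+B.apply(np.array([nx,ny,nz])/1000)+S.apply(TN)
    return p,S
def tool2scoop():
    M=R.from_rotvec(manip.observe()["ee_rot"]).as_matrix(); return R.from_matrix(np.c_[-M[:,1],-M[:,0],-M[:,2]])
def todo(th,nx,nz,ny=0):
    p,S=pose(th,nx,nz,ny); s=manip.observe(); print(th,"d cm",(100*(p-s["position"])).round(2),"turn",np.degrees((S*tool2scoop().inv()).as_rotvec()).round(1))
E
python3 -m jog '[0,0,1,0,0,0,0, 0,0,2,0,0,0,0, 0,0,3,0,0,0,0, 0,0,3,0,0,0,0, 0,0,3,0,0,0,0]' 90 >/dev/null
python3 -m jog '[0,0,3,0,0,0,0, 0,0,2,0,0,0,0, 0,0,1,0,0,0,0, 0,0,0,0,0,0,0]' 90
python3 - <<'E'
from h import *
state(); todo(0,10,130); todo(8,10,115)
def edge(th,nx,nz): # underside height over mouth edge (-50,90)
    t=np.radians(th);k=np.array([nx-56*np.cos(t)-2.6*np.sin(t),nz+56*np.sin(t)-2.6*np.cos(t)])
    return (k[1]+(k[0]+50)*np.tan(t)-90)*np.cos(t)
q=None
for th,nx in((12,14),(19,12),(26,10),(33,8),(40,5),(47,2),(52,0)):
    nz=next(z for z in np.arange(20,100,.5) if edge(th,nx,z)>=4)
    p,S=pose(th,nx,nz); print(th,nx,nz,"tcp",(100*p).round(1),"d",None if q is None else (100*(p-q)).round(2),"flap",np.arctan2(83.5-nz,nx+52).round(2),"r",np.hypot(83.5-nz,nx+52).round()); q=p
E
```

```text
clock: 3.98
position: [0.5912, 0.2671, 0.2437]
ee_rot: [0.607, 3.08, 0.003]
wrist_force: [-0.2, -0.6, -2.2]
width: 0.078
finger_force: 87.9
t 3.98 p [0.5912 0.2671 0.2437] z [ 0.003  0.001 -1.   ] y [0.379 0.925 0.002] w 0.07762892042522042 F [-0.2 -0.6 -2.2] ff 87.9465401172638
0 d cm [ -9.61 -29.51  -5.77] turn [-0.1  0.2 24.5]
8 d cm [ -9.57 -30.4   -5.68] turn [ 7.8 -1.2 24.5]
12 14 83.5 tcp [49.6 -4.6 16.3] d None flap 0.0 r 66.0
19 12 76.0 tcp [49.6 -5.5 16.7] d [ 0.03 -0.84  0.46] flap 0.12 r 64.0
26 10 68.5 tcp [49.7 -6.4 17.1] d [ 0.04 -0.98  0.32] flap 0.24 r 64.0
33 8 60.5 tcp [49.7 -7.5 17.2] d [ 0.04 -1.1   0.12] flap 0.37 r 64.0
40 5 52.5 tcp [49.7 -8.7 17.1] d [ 0.04 -1.11 -0.05] flap 0.5 r 65.0
47 2 44.0 tcp [49.8 -9.8 16.8] d [ 0.05 -1.19 -0.28] flap 0.63 r 67.0
52 0 37.0 tcp [ 49.8 -10.7  16.4] d [ 0.03 -0.9  -0.4 ] flap 0.73 r 70.0
```

```bash

python3 -m jog '[-0.23,-0.7,0,0,0,1,0, -0.46,-1.4,-0.2,0,0,1.5,0, -0.68,-2.1,-0.2,0,0,1.8,0, -0.85,-2.6,-0.2,0,0,1.8,0, -0.91,-2.8,-0.2,0,0,1.8,0]' 90 >/dev/null
python3 -m jog '[-0.91,-2.8,-0.2,0,0,1.8,0, -0.91,-2.8,-0.2,0,0,1.8,0, -0.91,-2.8,-0.2,0,0,1.8,0, -0.91,-2.8,-0.2,0,0,1.8,0, -0.85,-2.6,-0.2,0,0,1.8,0]' 90 >/dev/null
python3 -m jog '[-0.68,-2.1,-0.2,0,0,1.8,0, -0.52,-1.6,-0.2,0,0,1.8,0, -0.36,-1.1,-0.2,0,0,1.8,0, -0.23,-0.7,-0.2,0,0,1.5,0, -0.2,-0.6,0,0,0,0.7,0]' 90 >/dev/null
python3 -m jog '[0,0,0,0,0,0,0, 0,0,0,0,0,0,0]' 90 >/dev/null
python3 - <<'E'
from h import *
state(); todo(0,10,130); todo(10,14,95)
p,S=pose(0,10,130);s=manip.observe()
n=s["position"]+tool2scoop().apply(-TN); print("nose pred",n.round(4),proj("top",n), "tool->", (R.from_euler('Z',-BH,degrees=True).apply(n-np.r_[BC,0])*1000).round(1))
im=manip.capture("top")[:,:,::-1]; cv2.imwrite("pics/t2.png",im); cv2.imwrite("pics/c3.png",cv2.resize(im[195:265,275:365],(720,560),interpolation=cv2.INTER_CUBIC))
E
```

```text
t 5.4 p [ 0.4945 -0.0279  0.2146] z [-0.001  0.    -1.   ] y [-0.037  0.999  0.   ] w 0.08110950867490163 F [ 0.1  0.2 -2.7] ff 87.94980883598328
0 d cm [ 0.06 -0.01 -2.86] turn [-0.  -0.1  0.1]
10 d cm [ 0.12 -1.56 -4.4 ] turn [10.   0.3  0. ]
nose pred [ 0.4989 -0.1458  0.1586] [336.93121109 233.09283263] tool-> [  9.9  -0.8 158.6]
```

View pics/c3.png

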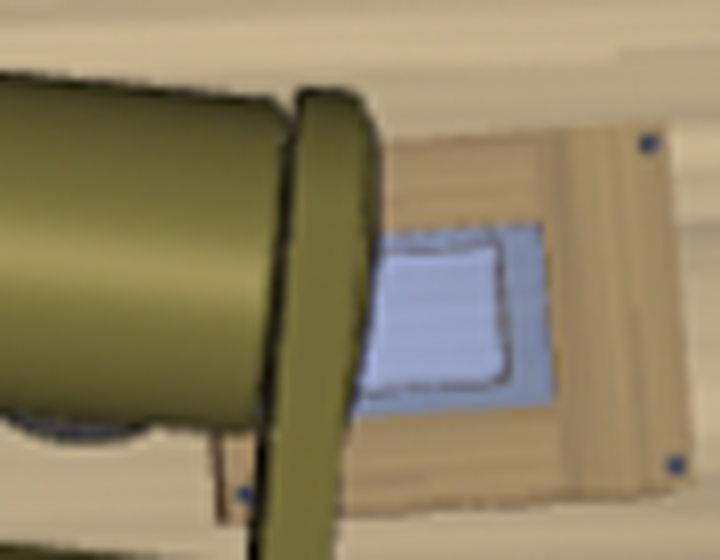

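The crop shows the scoop nose over the mouth: nose edge mid at crop (502,312), i.e. pixel (337.8,234.0), within about 1 px of the prediction. Going to the pre-pour pose.

```bash

python3 -m jog '[0.03,-0.3,-0.8,2,0.08,0,0, 0.03,-0.5,-1.4,3,0.1,0,0, 0.03,-0.5,-1.4,3,0.1,0,0, 0.03,-0.26,-0.8,2,0.08,0,0, 0,0,0,0,0,0,0]' 90 >/dev/null
python3 -c "
from h import *
state(); todo(12,14,83.5);todo(12,14,86)"
```

```text
t 5.87 p [ 0.4953 -0.0439  0.1693] z [-0.009  0.176 -0.984] y [-0.036  0.984  0.176] w 0.0747528912879723 F [-0.2 -0.  -2.7] ff 87.97116994857788
12 d cm [ 0.05 -0.23 -0.65] turn [ 1.9 -0.1  0.1]
12 d cm [ 0.05 -0.23 -0.4 ] turn [ 1.9 -0.1  0.1]
```

```bash

python3 -m jog '[0.05,-0.23,-0.6,1.9,0,0,0, 0,0,0,0,0,0,0, 0.03,-0.84,0.46,7,0.27,0,0, 0.04,-0.98,0.32,7,0.27,0,0, 0.04,-1.1,0.12,7,0.27,0,0]' 90
python3 -m jog '[0.04,-1.11,-0.05,7,0.27,0,0, 0.05,-1.19,-0.28,7,0.27,0,0, 0.03,-0.9,-0.4,5,0.2,0,0, 0,0,0,0,0,0,0, 0,0,0,0,0,0,0]' 90
python3 -m jog '[0,0,0,0,0,0,0, 0,0,0,0,0,0,0, 0,0,0,0,0,0,0, 0,0,0,0,0,0,0, 0,0,0,0,0,0,0]' 90
python3 - <<'E'
from h import *
state();todo(52,0,37)
im=manip.capture("top")[:,:,::-1]; cv2.imwrite("pics/t3.png",im)
sc=manip.capture("scene")[:,:,::-1]; cv2.imwrite("pics/s3.png",sc)
a=cv2.resize(im[180:270,270:370],(500,450),interpolation=cv2.INTER_CUBIC); b=cv2.resize(sc[200:275,205:280],(300,300),interpolation=cv2.INTER_CUBIC)
o=np.zeros((450,800,3),np.uint8);o[:,:500]=a;o[:300,500:]=b;cv2.imwrite("pics/c4.png",o)
E
```

```text
clock: 6.28
position: [0.4983, -0.0746, 0.1765]
ee_rot: [0.063, -3.005, -0.892]
wrist_force: [0.4, 0.7, -0.3]
width: 0.084
finger_force: 88.4
clock: 6.7
position: [0.4988, -0.1075, 0.1664]
ee_rot: [0.051, -2.81, -1.365]
wrist_force: [0.0, -2.4, 0.9]
width: 0.077
finger_force: 88.7
clock: 7.12
position: [0.4989, -0.1066, 0.1676]
ee_rot: [0.055, -2.811, -1.368]
wrist_force: [-0.0, -1.6, 1.3]
width: 0.081
finger_force: 88.7
t 7.12 p [ 0.4989 -0.1066  0.1676] z [-0.029  0.786 -0.617] y [-0.025  0.617  0.787] w 0.0805748583803802 F [-0.  -1.6  1.3] ff 88.7499189376831
52 d cm [-0.07 -0.08 -0.31] turn [0.1 0.1 0. ]
```

View pics/c4.png

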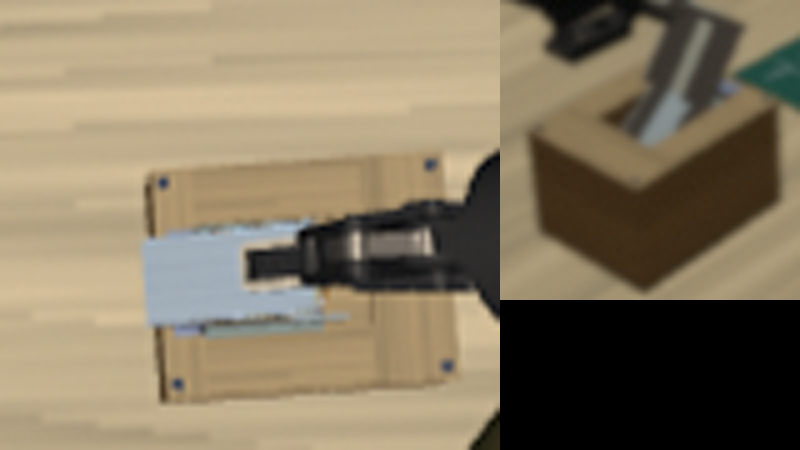

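The top crop (left) and scene crop (right) show the scoop nose-down in the mouth with its visible inside bare. There is a yellowish speck at top crop (325,295), so I check it for brass colour.

```bash
python3 - <<'E'
from h import *
ref=cv2.cvtColor(cv2.imread("pics/top0.png"),cv2.COLOR_BGR2HSV); print("brass",ref[208:212,175:182].reshape(-1,3)[::5].tolist())
for f,(r0,r1,c0,c1) in(("top0",(195,230,150,215)),("t3",(200,265,290,365)),("s3",(195,275,205,285)),("scene0",(190,220,310,370))):
    h=cv2.cvtColor(cv2.imread(f"pics/{f}.png"),cv2.COLOR_BGR2HSV)[r0:r1,c0:c1]
    m=cv2.inRange(h,(15,170,90),(30,255,255)); ys,xs=np.nonzero(m); print(f,len(xs),[(c0+x,r0+y) for x,y in list(zip(xs,ys))[:15]], [h[y,x].tolist() for x,y in list(zip(xs,ys))[:6]])
E
```

```text
brass [[20, 127, 130], [18, 84, 103], [22, 186, 141], [22, 169, 145], [22, 173, 143], [17, 77, 126]]
top0 96 [(np.int64(172), np.int64(204)), (np.int64(173), np.int64(204)), (np.int64(172), np.int64(205)), (np.int64(173), np.int64(205)), (np.int64(174), np.int64(205)), (np.int64(177), np.int64(205)), (np.int64(178), np.int64(205)), (np.int64(179), np.int64(205)), (np.int64(171), np.int64(206)), (np.int64(173), np.int64(206)), (np.int64(177), np.int64(206)), (np.int64(178), np.int64(206)), (np.int64(179), np.int64(206)), (np.int64(170), np.int64(207)), (np.int64(171), np.int64(207))] [[22, 203, 143], [22, 184, 133], [22, 178, 143], [22, 178, 143], [22, 191, 143], [23, 193, 145]]
t3 0 [] []
s3 0 [] []
scene0 0 [] []
```

```bash

python3 -m jog '[-0.05,-0.5,-0.3,4,0.15,0,0, 0,-0.4,-0.3,3,0.1,0,0, 0,0,0,0,0,0,0, 0,0,0,0,0,0,0, 0,0,0,0,0,0,0]' 90
python3 - <<'E'
from h import *
h=cv2.cvtColor(cv2.imread("pics/t3.png"),cv2.COLOR_BGR2HSV); print(h[236:243,331:339].tolist())
state()
n=manip.observe()["position"]+tool2scoop().apply(-TN);print("nose box",(R.from_euler('Z',-BH,degrees=True).apply(n-np.r_[BC,0])*1000).round(1),"px",proj("top",n))
im=manip.capture("top")[:,:,::-1];cv2.imwrite("pics/t4.png",im);h=cv2.cvtColor(im,cv2.COLOR_BGR2HSV);print(h[234:243,331:341].tolist())
cv2.imwrite("pics/s4.png",manip.capture("scene")[:,:,::-1])
E
```

```text
clock: 7.63
position: [0.4983, -0.1161, 0.1611]
ee_rot: [0.052, -2.722, -1.534]
wrist_force: [-0.3, -2.0, -1.3]
width: 0.079
finger_force: 88.7
[[[120, 17, 30], [0, 9, 27], [150, 8, 31], [100, 40, 19], [135, 18, 29], [15, 59, 43], [16, 72, 53], [15, 29, 35]], [[105, 33, 123], [95, 13, 115], [25, 45, 107], [20, 89, 83], [17, 106, 96], [18, 87, 123], [18, 91, 129], [17, 94, 117]], [[104, 33, 193], [95, 15, 181], [26, 48, 164], [19, 95, 143], [18, 134, 154], [18, 93, 178], [18, 94, 177], [18, 94, 179]], [[104, 33, 186], [93, 15, 174], [25, 40, 165], [15, 59, 165], [18, 120, 168], [18, 92, 177], [19, 93, 175], [19, 93, 175]], [[104, 32, 184], [93, 16, 173], [30, 18, 166], [14, 29, 176], [18, 96, 172], [18, 95, 172], [18, 94, 171], [19, 95, 170]], [[100, 23, 170], [96, 16, 163], [135, 3, 150], [17, 58, 157], [19, 99, 170], [18, 98, 169], [18, 97, 169], [19, 97, 168]], [[83, 13, 158], [75, 10, 152], [110, 11, 140], [21, 36, 142], [19, 72, 167], [19, 59, 165], [18, 59, 165], [19, 58, 164]]]
t 7.63 p [ 0.4983 -0.1161  0.1611] z [-0.031  0.855 -0.518] y [-0.02   0.518  0.855] w 0.079419622301
[... 779 characters left out ...]
 204], [113, 27, 188], [15, 80, 163], [16, 71, 141], [18, 89, 140]], [[110, 47, 201], [110, 48, 202], [109, 48, 202], [110, 46, 201], [109, 46, 200], [109, 47, 201], [110, 30, 186], [14, 60, 165], [17, 81, 167], [19, 96, 180]], [[110, 47, 201], [110, 46, 201], [109, 46, 200], [111, 46, 200], [110, 46, 199], [110, 48, 200], [112, 35, 189], [5, 26, 164], [17, 63, 166], [19, 98, 172]], [[110, 48, 201], [111, 49, 202], [111, 49, 202], [110, 52, 203], [110, 49, 203], [110, 48, 203], [113, 35, 182], [3, 17, 161], [16, 48, 166], [19, 95, 169]], [[112, 32, 176], [115, 34, 180], [114, 37, 177], [115, 34, 179], [114, 27, 179], [120, 14, 181], [9, 16, 155], [14, 49, 157], [17, 88, 159], [18, 95, 167]]]
```

No brass is visible, and the speck is just board colour. Withdrawing along the scoop's own axis, then levelling off to look.

```bash

python3 -m jog '[-0.02,0.5,0.9,0,0,0,0, -0.04,1.04,1.7,0,0,0,0, -0.04,1.04,1.7,0,0,0,0, -0.04,1.04,1.7,0,0,0,0, -0.04,1.04,1.7,0,0,0,0]' 90
python3 -m jog '[0,1.6,1,-7,-0.27,0,0, 0,1.6,1,-7,-0.27,0,0, 0,1.6,1,-7,-0.27,0,0, 0,1.6,1,-7,-0.27,0,0, 0,1.6,1,-7,-0.27,0,0]' 90 >/dev/null
python3 -m jog '[0,1.6,0,-7,-0.27,0,0, 0,1.6,0,-7,-0.27,0,0, 0,1.6,0,-7,-0.27,0,0, 0,1,0,-2.8,-0.1,0,0, 0,0,0,0,0,0,0]' 90 
python3 - <<'E'
from h import *
state()
im=manip.capture("top")[:,:,::-1]; cv2.imwrite("pics/t5.png",im)
sc=manip.capture("scene")[:,:,::-1]; cv2.imwrite("pics/s5.png",sc)
o=np.zeros((480,800,3),np.uint8);o[:,:400]=cv2.resize(im[150:270,265:365],(400,480));o[:,400:]=cv2.resize(sc[130:274,200:320],(400,480));cv2.imwrite("pics/c5.png",o)
E
```

```text
clock: 8.15
position: [0.4963, -0.0683, 0.2398]
ee_rot: [0.053, -2.72, -1.537]
wrist_force: [-0.3, 0.3, -0.3]
width: 0.082
finger_force: 88.5
clock: 8.98
position: [0.4956, 0.0721, 0.2892]
ee_rot: [-0.068, 3.137, -0.001]
wrist_force: [0.2, -0.5, -1.5]
width: 0.079
finger_force: 88.4
t 8.98 p [0.4956 0.0721 0.2892] z [ 0.004 -0.    -1.   ] y [-0.044  0.999 -0.   ] w 0.07945443572550448 F [ 0.2 -0.5 -1.5] ff 88.4296703338623
```

View pics/c5.png

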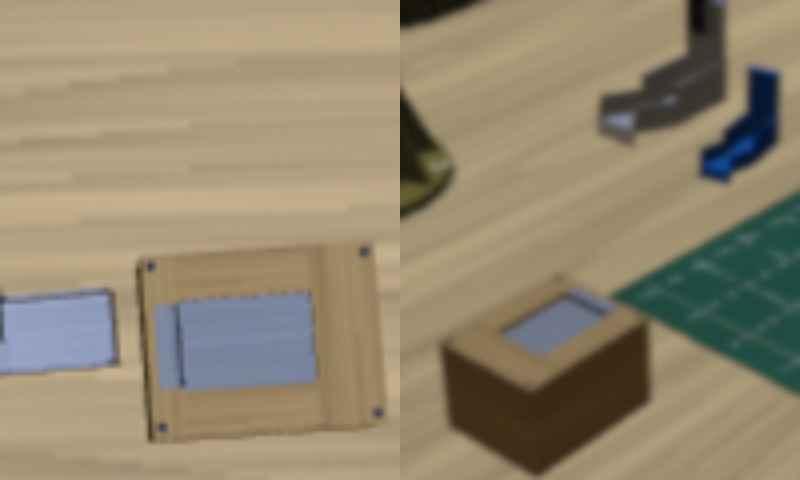

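The flap is shut (left crop, blue panel level at (250,340)), no rods are on the bench, and the scoop is level. Wrist weight fell 1.2 N, which matches four rods. Placing it on the mat.

```bash

python3 -m jog '[0.6,2,-1,0,0,0,0, 1,3.5,-2.5,0,0,0,0, 1,3.5,-3,0,0,0,0, 1,3.5,-3,0,0,0,0, 1,3.5,-3,0,0,0,0]' 90 >/dev/null
python3 -m jog '[0.6,2,-3,0,0,0,0, 0.2,0.8,-3,0,0,0,0, 0,0,-2,0,0,0,0, 0,0,-1,0,0,0,0, 0,0,0,0,0,0,0]' 90
python3 -c "
from h import *
state()"
```

```text
clock: 9.92
position: [0.5457, 0.241, 0.083]
ee_rot: [0.059, -3.139, -0.002]
wrist_force: [-0.1, -0.1, -1.3]
width: 0.077
finger_force: 88.3
t 9.92 p [0.5457 0.241  0.083 ] z [-0.002  0.001 -1.   ] y [-0.037  0.999  0.001] w 0.07744826065290454 F [-0.1 -0.1 -1.3] ff 88.34038496017456
```

```bash

python3 -m jog '[0,0,-0.9,0,0,0,0, 0,0,-0.7,0,0,0,0, 0,0,-0.3,0,0,0,0, 0,0,0,0,0,0,0, 0,0,0,0,0,0,0]' 90
python3 -m jog '[0,0,-0.15,0,0,0,0, 0,0,0,0,0,0,0]' 90
python3 -m jog '[0,0,-0.1,0,0,0,0, 0,0,0,0,0,0,0]' 90
```

```text
clock: 10.33
position: [0.5466, 0.2422, 0.0664]
ee_rot: [-0.061, 3.139, 0.003]
wrist_force: [-0.1, -0.4, -0.8]
width: 0.077
finger_force: 88.5
clock: 10.5
position: [0.5465, 0.2423, 0.0646]
ee_rot: [-0.061, 3.139, 0.003]
wrist_force: [-0.0, 0.0, -0.8]
width: 0.079
finger_force: 88.5
clock: 10.67
position: [0.5463, 0.2423, 0.0634]
ee_rot: [-0.062, 3.139, 0.003]
wrist_force: [0.4, 0.2, -1.4]
width: 0.084
finger_force: 88.5
```

```bash

python3 -m jog '[0,0,-0.12,0,0,0,0, 0,0,0,0,0,0,0]' 90
python3 -m jog '[0,0,-0.08,0,0,0,0, 0,0,0,0,0,0,0]' 90
python3 -m jog '[0,0,-0.06,0,0,0,0, 0,0,0,0,0,0,0]' 90
```

```text
clock: 10.83
position: [0.5463, 0.2423, 0.062]
ee_rot: [-0.061, 3.14, 0.003]
wrist_force: [0.4, -0.6, -0.4]
width: 0.083
finger_force: 88.5
clock: 11.0
position: [0.5465, 0.2425, 0.0617]
ee_rot: [-0.061, 3.139, 0.003]
wrist_force: [-2.3, 0.8, 2.4]
width: 0.076
finger_force: 88.9
clock: 11.17
position: [0.5466, 0.2426, 0.0615]
ee_rot: [-0.062, 3.139, 0.003]
wrist_force: [-2.5, 2.0, 5.6]
width: 0.08
finger_force: 89.7
```

In contact, 5 N. Release and retreat straight up.

```bash

python3 -m jog '[0,0,0,0,0,0,0.15, 0,0,0,0,0,0,0.3, 0,0,0,0,0,0,0.6, 0,0,0,0,0,0,0.7, 0,0,0,0,0,0,0.7]' 20
python3 -m jog '[0,0,0.5,0,0,0,0.7, 0,0,1.5,0,0,0,0.7, 0,0,3,0,0,0,0.7, 0,0,3,0,0,0,0.7, 0,0,3,0,0,0,0.7]'
python3 -m jog '[-3,-3,3,0,0,0,0.7, -3,-3,3,0,0,0,0.7, -2,-4,2,0,0,0,0.7, -1,-4,0,0,0,0,0.7, 0,-4,0,0,0,0,0.7]' >/dev/null
python3 -m jog '[0,-4,0,0,0,0,0.7, 0,-4,0,0,0,0,0.7, 0,-4,0,0,0,0,0.7, 0,-4,0,0,0,0,0.7, 0,0,0,0,0,0,0.7]'
python3 - <<'E'
from h import *
im=manip.capture("top")[:,:,::-1]; cv2.imwrite("pics/t6.png",im)
sc=manip.capture("scene")[:,:,::-1]; cv2.imwrite("pics/s6.png",sc)
o=np.zeros((600,800,3),np.uint8);o[:300]=cv2.resize(im[90:285,100:620],(800,300))[:, :]if 0 else 0
o=np.vstack([cv2.resize(im[90:290,100:460],(540,300)),cv2.resize(sc[130:320,120:462],(540,300))]);cv2.imwrite("pics/c6.png",o)
E
```

```text
clock: 11.58
position: [0.5464, 0.2422, 0.0607]
ee_rot: [-0.061, 3.139, 0.003]
wrist_force: [-0.7, -0.0, 0.6]
width: 0.689
finger_force: 0.0
clock: 12.0
position: [0.5462, 0.2422, 0.1724]
ee_rot: [-0.061, 3.14, 0.003]
wrist_force: [-0.4, 1.4, 0.1]
width: 0.7
finger_force: 0.0
clock: 12.83
position: [0.4708, -0.0852, 0.2363]
ee_rot: [-0.054, 3.139, 0.001]
wrist_force: [0.2, 0.8, 0.5]
width: 0.704
finger_force: 0.0
```

View pics/c6.png

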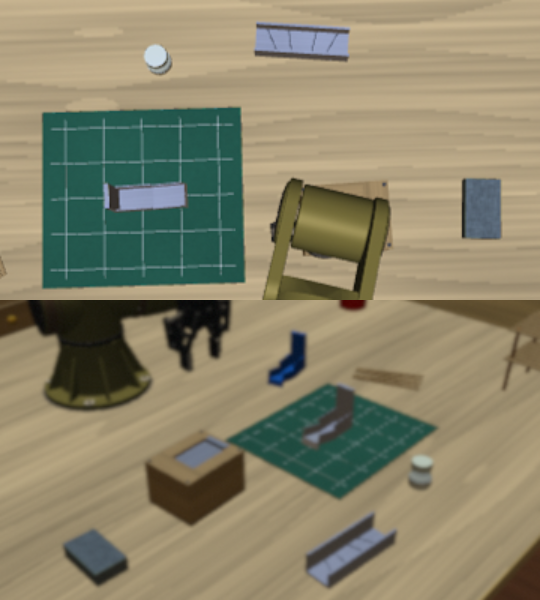

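The empty scoop stands level on the mat (top crop (147,197)). The flap is shut, the bystanders are where they were, and the gripper is clear. Handing in.

```bash
python3 -c "
from cell import manip
print(manip.close_job())"
```

```text
the job is handed in; nothing more can be done
None
```

I emptied the scoop into the offcut box with its own nose holding the flap open, and handed the job in at about 13 s: the flap is shut, the empty scoop is level on the mat and nothing else was knocked; the rods inside were not seen directly, but none is left in the scoop or on the bench and the wrist weight fell by about four rods' worth (1.2 N).

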